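Free the quarter-turn fastener and hold the filter cover on its seal

ROBOT

A 6-joint arm with a two-finger parallel gripper is mounted at the origin on a cart in front of the work surface, level with it; the furniture and walls round the work are solid. World frame = base frame: x ahead of the robot, y to its left, z up, the work surface at z = 0. Lengths are in m, angles in rad, forces in N, time in s.
With the tool pointing down it reaches from about 0.3 to 0.75 m from the base axis. Payload 8.5 kg.
Tool frame: the origin (TCP) lies on the centre line of the jaws, within the pads' length; the fingertips stand 22 mm ahead of it and the grasp point (between the pads) lies 3 mm ahead of it (env.tips_ahead is the y of the fingertips in the tool frame, in m); y points along the fingers, x is the direction in which the jaws open and shut, and the axes are right-handed (so a half turn about y gives the same grasp; the last joint's range is limited). The gripper opens to 88 mm and grips with 3 to 60 N. Pads are 18 mm wide; open, the fingers measure 123 mm over their backs; the gripper's body (75 mm by 187 mm) begins 45 mm behind the grasp point.
Start: joints at [-1.425, 0.381, 1.297, -0, 1.464, -0.215], TCP at [0.194, -0.515, 0.261] pointing down, gripper open.
Joint ranges: [-3.11, 3.11], [-0.89, 2.33], [0.22, 2.48], [-1.42, 4.56], [0.17, 2.85], [-2.88, 2.88]. Speed limits (rad/s): [2.39, 2.39, 3.14, 3.14, 3.14, 3.14].

INTERFACE

Orientations are given as a unit quaternion [x, y, z, w].
In Python, from plant import env, grab_frame, finish_job gives the robot as it stands.
- The arm moves only by the shell command python3 -m handwheel 'ROWS' [OPENING] [FORCE]. ROWS is JSON, a list that holds one entry, the list of rows, each a list of 6 numbers: the shift along the tool's x, y, z in m, then the turn, a rotation vector about the tool's x, y, z in rad. In form: [[[tx, ty, tz, rx, ry, rz], ...]]. A call has 1 to 5 rows; each row shifts and turns the commanded pose from where the row before left it, along the tool's axes as they then stand; what a row does not reach is not made up. A row lasts 1/8 s, in which the tool goes at most 62.5 mm and 10.7 degrees, less where a joint would pass 70% of its speed; a pose out of reach is approached as far as the arm can. A call is refused whole if a number of a shift passes 0.0625 or a number of a turn 0.188, either way. A call with a gripper value outside its range is refused whole. OPENING is the finger opening in m, from 0 to 0.0881, set as the call begins (- or left out, the last holds). The fingers move at their own pace and stop on an object; FORCE is the grip in N (left out, the last holds). Time passes only in rows, so rows that do not move let the fingers close. It gives the time, the measured TCP pose, the force and the opening at its end, in the units of the state.
- env.state(): the state, without advancing time (a new reading comes with each control period).
- grab_frame(name): name is "scene" or "top"; returns a dict with "frame" (420x560x3 uint8, red, green, blue), "depth" (420x560 float32, m along the optical axis (not along the pixel's ray), 0 where there is no reading), "K" (3x3 intrinsics, pixels), "R" (3x3) and "t" (3): a world point X has camera coordinates R X + t. Camera axes: x right, y down, z forward; pixel columns grow to the right and rows downward; lengths in m; the calibration is good to about 2 mm. A picture is of the moment at which its call begins.
- finish_job(): hands the job in, once; it reports no verdict.
The state is a dict: "time_s": time; "qpos": joint angles; "dq": joint speeds; "effort": joint torques, N m; "eef_pos": TCP position; "ee_rot": TCP orientation; "ft_force": force on the tool from outside, world axes, zero at the start; "ft_torque": the same for the moment, N m; "finger_gap": finger opening in m.
Only numpy, scipy, OpenCV 4.12 (cv2) and the standard library are available. Lean on these libraries where they do the work, as an engineer would, in place of code of your own. Each camera call takes 0.05 s, during which the arm holds its last target.

TASK

Close the filter compartment of the small dust extractor. First turn its red quarter-turn fastener anticlockwise until the wing stands fully upright, then draw the aluminium cover up out of the slotted rack by its top edge and fit it squarely over the opening, so that the wing comes through the cover's slot. Finish while still gripping the cover and holding it pressed flat against the rubber seal (a firm push of about 10 N), so that I can lock the fastener; leave the other things where they are.

Things in the scene. Friction and masses are not known exactly. Their poses are not given: they have to be found in the camera images.
- extractor: Grey bench dust extractor, fixed: housing 210 wide (y), 160 deep (x), 150 high; black intake on its left side, black motor cap 22 high on the rear of its top. Origin: on the bench, at the middle of the foot of its front face (the plane x = 0); x points into the housing (away from the robot at yaw 0), y left, z up. Filter opening, white pleats behind it: y -65 to 65, z 35 to 105 mm.
- finger_recess (a point): Front edge of the floor of the finger recess in the middle of the extractor's upper front edge, 118 above the bench, open to the top and the front: 90 wide (y), 54 deep (x), up to the housing's top at 150. A finger behind the seated cover finds room there. Axes as the extractor's.
- cover_seat (a point): Where the cover's origin lies when it is seated (axes as the extractor's): on the seal's face, at (-4, 0, 15) mm in the extractor's frame. The cover's slot is then level with the fastener and its top edge is 168 above the bench, 18 above the housing.
- seal: Black rubber seal on the extractor's front, with the extractor's origin and axes: strips that stand out of the front face to x = -4 mm, round the opening and up both sides of the finger recess (at y +-66 to +-76, z 21 to 147). Nearly rigid: the push rises quickly at contact.
- fastener (a joint): Angle of the fastener in rad: 0 = wing lies across (level), 1.571 = wing upright, in line with the cover's slot; there it meets its stop. It starts at 0 to 0.5. Grows anticlockwise as seen from the robot: the wing's left (+y) end goes down. Friction holds it where it is left (0.06 N m).
- fastener_head (a point): Middle of the fastener's red wing, an oblong button 36 long, 10 thick with round ends, 16 deep along its axis. It turns about the extractor's x axis through y 0, z 75 mm. In the extractor's frame the wing fills x -31.5 to -15.5 (the point: -23.5); behind it is a round steel neck of 7.6 diameter. Free space on all sides of the wing.
- cover: Aluminium plate 160 wide (y), 153 high (z), 8 thick (x), 0.2 to 0.42 kg, with an upright slot through it, 16 wide, 44 high, its middle 60 above the lower edge at y = 0. Stands upright in one of the rack's slots. Origin: middle of the lower edge of its rear face; the plate fills x -8 to 0; x points to the rear (away from the robot at yaw 0; the side that goes on the seal), z up.
- rack: Beech rack, fixed, 116 (x) by 196 (y), 52 high, with three slots along y, 12.5 wide, 168 long, floors 12 above the bench, at x -32, 0 and 32. Origin: middle of its underside. The cover stands in one slot; its lower edge must rise 40 to come clear. Brown heel lifts stand in the other two, tops 78 above the bench.
- heel_lift_a: Mid-brown leather heel lift, 69 wide, 65 high, 10 thick, standing in a rack slot. Leave it there.
- heel_lift_b: Dark brown heel lift, 67 wide, 65 high, 10 thick, standing in a rack slot. Leave it there.
- oiler: Small brass oil can, 58 diameter, 125 high, upright on the bench. Origin at the middle of its underside. Leave it alone.
- spool: Brown thread spool, 40 diameter, 50 high, upright on the bench. Origin at the middle of its underside. Leave it alone.
Mind the look-alikes: they are no part of the job. There is more than one size of the cover; the job needs the larger.

How it is judged:
By the outcome, as a careful person would: the job done as asked, in the order asked, and still so for the second after the job is handed in, while the arm keeps its last pose, push and grip.
It also fails if it takes over 64 s, if anything falls off the work surface, if the arm or the gripper's body presses on something with over 40 N, if the wrist force passes 120 N, or if a joint passes its speed limit or range.

## Working session

There is one attempt and no reset: what is moved stays moved. The work goes in short steps, Python scripts to look and compute and a shell command to move; the robot and the scene stay as the last step left them, time stands still between calls to the robot, and variables do not carry over. Pictures are saved under pics/ and viewed, and the job is handed in when it is done.

```bash
ls; mkdir -p pics
cat > h.py <<'E'
import numpy as np, cv2
from plant import env, grab_frame, finish_job
def save(n,im): cv2.imwrite('pics/'+n+'.png',cv2.cvtColor(im,cv2.COLOR_RGB2BGR))
E
python3 - <<'E'
from h import *
for n in('scene','top'):
    g=grab_frame(n); save(n+'0',g['frame']); np.savez(n+'0.npz',**g)
    print(n,g['K'],g['R'],g['t'])
print(env.state(), env.tips_ahead)
E
```

```text
pics
scene [[542.98544029   0.         283.19551317]
 [  0.         542.98544029 207.79692388]
 [  0.           0.           1.        ]] [[-0.82996124 -0.55764163  0.01414786]
 [-0.27253273  0.38323123 -0.8825303 ]
 [ 0.48671374 -0.7363217  -0.47004266]] [0.47870917 0.18808749 1.01782073]
top [[511.28585496   0.         282.23697303]
 [  0.         511.28585496 214.65179261]
 [  0.           0.           1.        ]] [[ 0.00129575 -0.99996913  0.00774923]
 [-0.9886004  -0.00244765 -0.15054322]
 [ 0.15055754 -0.00746582 -0.98857306]] [0.11310138 0.51230151 1.08852165]
{'time_s': 0.1, 'qpos': array([-1.42531484e+00,  3.81146119e-01,  1.29812911e+00, -2.51772321e-05,
        1.46361519e+00, -2.15329162e-01]), 'dq': array([ 0.00115879, -0.00052377, -0.00248698, -0.00020231, -0.00033557,
       -0.00074731]), 'effort': array([ 2.23821153e-03, -4.38651216e+01, -2.24909931e+01,  7.13977357e-02,
        3.42656113e-02, -8.80212178e-05]), 'eef_pos': array([ 0.19411348, -0.51437684,  0.26020894]), 'ee_rot': array([-0.58127058,  0.40248987, -0.4018511 ,  0.58192965]), 'ft_force': array([-0.66673339, -0.31328165,  0.26824823]), 'ft_torque': array([-0.00167174, -0.00684233,  0.01636528]), 'finger_gap': 0.08776645436317446} 0.022
```

View pics/scene0.png

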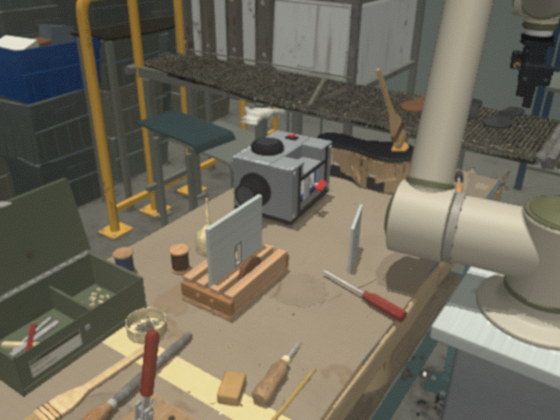

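View pics/top0.png

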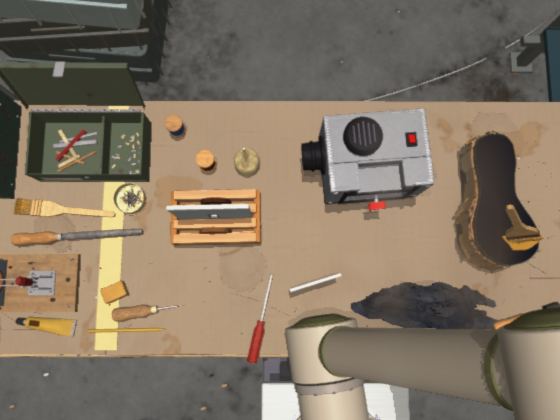

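```bash
cat >> h.py <<'E'
def cloud(g):
    K,R,t=g['K'],g['R'],g['t']; d=g['depth']; h,w=d.shape
    u,v=np.meshgrid(np.arange(w),np.arange(h))
    c=np.stack([(u-K[0,2])/K[0,0]*d,(v-K[1,2])/K[1,1]*d,d],-1)
    P=(c-t)@R; P[d==0]=np.nan
    return P
def ld(n): return dict(np.load(n+'.npz'))
def proj(g,X):
    c=np.asarray(X)@g['R'].T+g['t']; p=c@g['K'].T; return p[...,:2]/p[...,2:]
def crop(g,n,u0,u1,v0,v1,s): save(n,cv2.resize(g['frame'][v0:v1,u0:u1],None,fx=s,fy=s,interpolation=cv2.INTER_CUBIC))
E
python3 - <<'E'
from h import *
s=ld('scene0');t=ld('top0')
crop(t,'t_rack',160,350,180,300,4); crop(t,'t_ext',300,440,100,220,5)
crop(s,'s_rack',170,380,180,320,3.5); crop(s,'s_ext',220,340,120,225,6)
for n,g in(('s',s),('t',t)):
    print(n,'cam',-g['R'].T@g['t'])
    P=cloud(g)
    hsv=cv2.cvtColor(g['frame'],cv2.COLOR_RGB2HSV)
    m=((hsv[...,0]<8)|(hsv[...,0]>172))&(hsv[...,1]>170)&(hsv[...,2]>90)
    k,l,st,c=cv2.connectedComponentsWithStats(m.astype(np.uint8))
    for i in range(1,k):
        if st[i,4]>15: print(st[i],c[i],np.nanmedian(P[l==i],0))
P=cloud(t)
for (u,v) in [(210,206),(180,206),(240,206),(210,214),(315,283),(292,290),(338,276),(380,150),(350,190),(425,180),(215,195),(215,240)]:
    print(u,v,P[v,u].round(3))
E
```

```text
s cam [-0.04681727  0.94431065  0.63763936]
[316 181   9   9  38] [319.94736842 184.92105263] [ 0.52608125 -0.0797473   0.07810885]
t cam [0.34242979 0.12247853 1.15233024]
[ 57 130  28  30 100] [ 69.76 145.35] [0.67092481 0.60245793 0.01685831]
[408 134   8   9  56] [411.48214286 138.05357143] [ 0.65011143 -0.14458585  0.16103974]
[369 201  16   9 103] [376.22330097 205.23300971] [ 0.52656952 -0.08530047  0.0808522 ]
[ 17 277   8   8  43] [ 20.62790698 280.86046512] [0.36291475 0.59930919 0.19364009]
[247 322  17  41 330] [255.53333333 343.47272727] [0.23318154 0.17018766 0.02307677]
210 206 [0.508 0.255 0.171]
180 206 [0.509 0.315 0.166]
240 206 [0.51  0.198 0.166]
210 214 [0.504 0.265 0.1  ]
315 283 [0.362 0.048 0.108]
292 290 [0.348 0.095 0.104]
338 276 [0.376 0.001 0.104]
380 150 [ 0.627 -0.082  0.152]
350 190 [ 0.545 -0.021  0.149]
425 180 [ 0.567 -0.172  0.148]
215 195 [0.553 0.261 0.053]
215 240 [0.454 0.259 0.054]
```

```bash
python3 -c "
import cv2
for n in ['t_rack','t_ext','s_rack','s_ext']: print(cv2.imread('pics/'+n+'.png').shape)"
```

```text
(480, 760, 3)
(600, 700, 3)
(490, 735, 3)
(630, 720, 3)
```

View pics/t_rack.png

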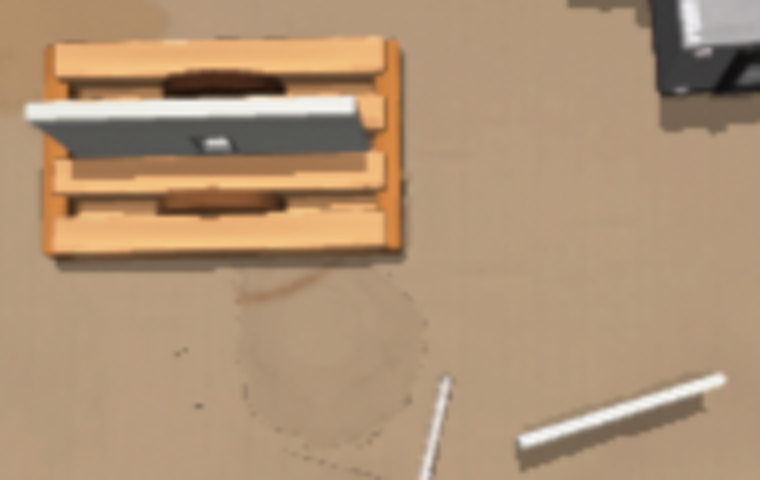

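View pics/t_ext.png

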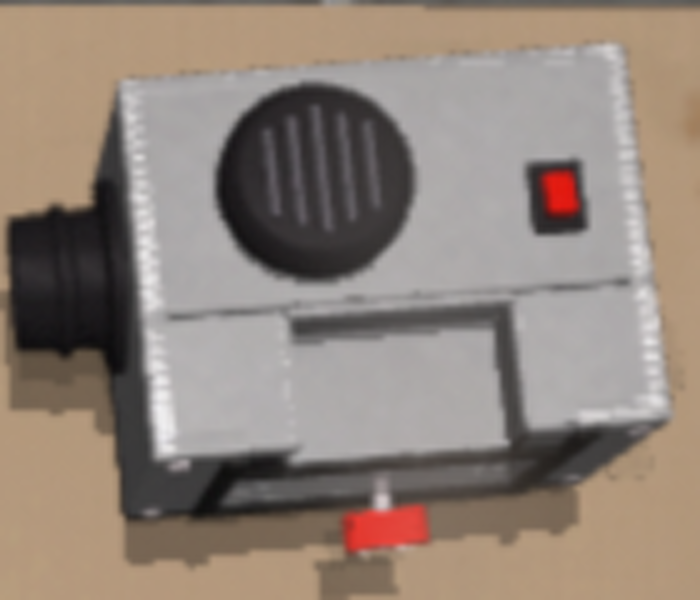

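View pics/s_rack.png

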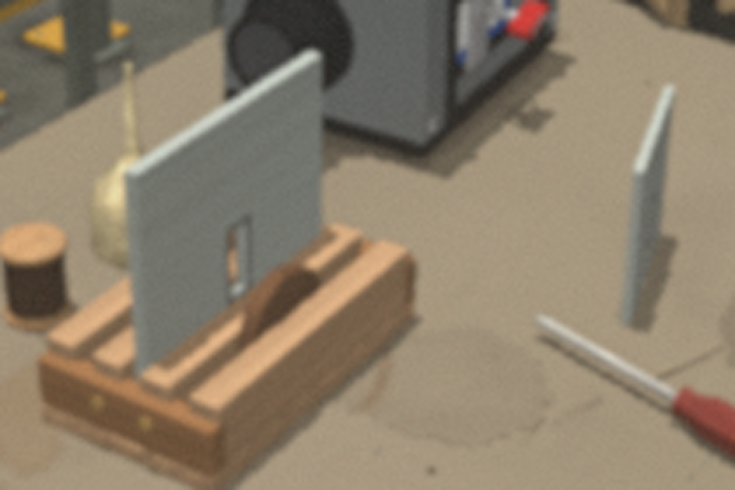

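```bash
python3 -c "
from h import *
crop(ld('scene0'),'s_ext2',225,338,122,220,6)"
```

```text
(no output)
```

View pics/s_ext2.png

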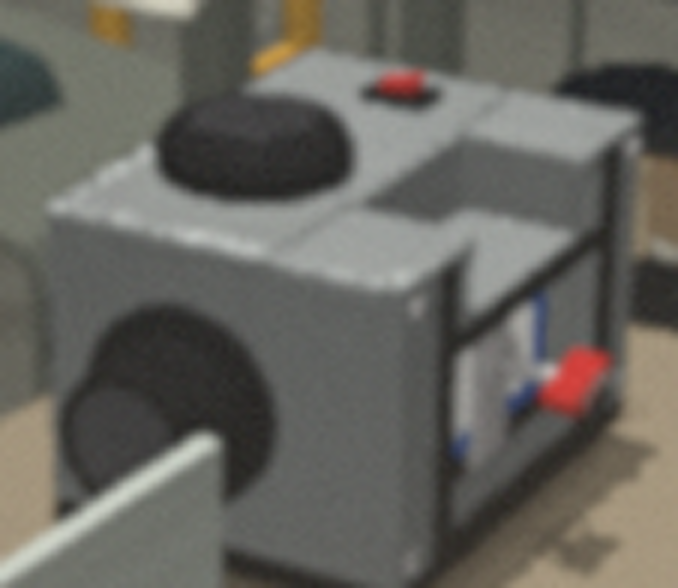

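Run:
```python
from h import *
t=ld('top0'); s=ld('scene0')
P=cloud(t); S=cloud(s)
# extractor top outline: z .145-.155 
def mk(P,lo,hi): return (P[...,2]>lo[2])&(P[...,2]<hi[2])&(P[...,0]>lo[0])&(P[...,0]<hi[0])&(P[...,1]>lo[1])&(P[...,1]<hi[1])
m=mk(P,(.45,-.22,.143),(.76,.06,.157))
pts=P[m]; print('n',m.sum(),pts[:,2].mean())
# replace z with the plane and cast rays on z=.15
def ray(g,uv,z):
    uv=np.asarray(uv,float); d=np.c_[(uv-g['K'][[0,1],[2,2]])/g['K'][0,0],np.ones(len(uv))]@g['R']
    c=-g['R'].T@g['t']; return c+d*((z-c[2])/d[:,2])[:,None]
cs,_=cv2.findContours(m.astype(np.uint8),cv2.RETR_EXTERNAL,cv2.CHAIN_APPROX_NONE)
c=max(cs,key=cv2.contourArea)[:,0]
W=ray(t,c,.15)[:,:2]
hull=cv2.convexHull(W.astype(np.float32))
r=cv2.minAreaRect(hull); print('ext rect',r,cv2.boxPoints(r))
# scene front face: points on seal/left side
# front plane via line fit of front edges: scene cloud low z
h=mk(S,(.45,-.22,.02),(.76,.06,.145))
print('scene pts',h.sum())
# cover
mc=mk(P,(.47,.15,.155),(.56,.35,.175))
pts=P[mc]; print('cover',mc.sum(),pts[:,2].mean(),np.percentile(pts[:,2],[5,50,95]))
cs,_=cv2.findContours(mc.astype(np.uint8),cv2.RETR_EXTERNAL,cv2.CHAIN_APPROX_NONE)
c=max(cs,key=cv2.contourArea)[:,0]; r=cv2.minAreaRect(ray(t,c,.165)[:,:2].astype(np.float32)); print('cover rect',r,cv2.boxPoints(r))
mr=mk(P,(.4,.12,.045),(.6,.4,.058))
cs,_=cv2.findContours(mr.astype(np.uint8),cv2.RETR_EXTERNAL,cv2.CHAIN_APPROX_NONE)
c=np.concatenate(cs)[:,0]; r=cv2.minAreaRect(ray(t,c,.052)[:,:2].astype(np.float32)); print('rack rect',r,cv2.boxPoints(r))
```

```text
n 5539 0.1510193367796702
ext rect ((0.6272433996200562, -0.0790293738245964), (0.16460634768009186, 0.2102622389793396), 4.725037574768066) [[ 0.5365599   0.01896481]
 [ 0.55388004 -0.19058284]
 [ 0.7179269  -0.17702356]
 [ 0.70060676  0.03252409]]
scene pts 4292
cover 404 0.16545585863662482 [0.15870102 0.16591246 0.1695306 ]
cover rect ((0.5076736807823181, 0.2611376941204071), (0.010182083584368229, 0.15828697383403778), 1.2431318759918213) [[0.50086683 0.3401521 ]
 [0.5043009  0.18190238]
 [0.51448053 0.18212327]
 [0.51104647 0.340373  ]]
rack rect ((0.507606029510498, 0.26014089584350586), (0.11627191305160522, 0.1924828290939331), 1.3166288137435913) [[0.44727403 0.3550211 ]
 [0.4516968  0.16258907]
 [0.567938   0.1652607 ]
 [0.56351525 0.35769272]]
```

```bash
cat >> h.py <<'E'
from scipy.spatial.transform import Rotation as Ro
def pose():
    s=env.state(); return np.array(s['eef_pos']),Ro.from_quat(s['ee_rot'])
def toolR(y,x):  # columns x,y,z
    y=np.array(y,float);y/=np.linalg.norm(y);x=np.array(x,float);x-=y*(x@y);x/=np.linalg.norm(x)
    return Ro.from_matrix(np.c_[x,y,np.cross(x,y)])
def delta(p,R):
    p0,R0=pose(); d=np.asarray(p)-p0
    print('world d',d.round(4),'tool shift now',R0.inv().apply(d).round(4),'turn',(R0.inv()*R).as_rotvec().round(4),'shift if turned first',R.inv().apply(d).round(4))
def ray(g,uv,z):
    uv=np.asarray(uv,float); d=np.c_[(uv-g['K'][[0,1],[2,2]])/g['K'][0,0],np.ones(len(uv))]@g['R']
    c=-g['R'].T@g['t']; return c+d*((z-c[2])/d[:,2])[:,None]
E
python3 - <<'E'
from h import *
p,R=pose(); print(R.as_matrix().round(3))
t=ld('top0'); s=ld('scene0'); P=cloud(t)
m=(P[...,2]>.143)&(P[...,2]<.157)&(P[...,0]>.45)&(P[...,0]<.76)&(P[...,1]>-.22)&(P[...,1]<.06)
cs,_=cv2.findContours(m.astype(np.uint8),cv2.RETR_EXTERNAL,cv2.CHAIN_APPROX_NONE)
W=ray(t,max(cs,key=cv2.contourArea)[:,0],.15)[:,:2]
c0=np.array([.6272,-.0790]); a=np.radians(4.725)
Q=(W-c0)@np.array([[np.cos(a),-np.sin(a)],[np.sin(a),np.cos(a)]])
for n,sel,ax in [('rear',(Q[:,0]>.074)&(abs(Q[:,1])<.09),0),('left',(Q[:,1]>.098)&(abs(Q[:,0])<.07),1),('right',(Q[:,1]<-.098)&(abs(Q[:,0])<.07),1),('front',(Q[:,0]<-.074)&(abs(Q[:,1])>.05)&(abs(Q[:,1])<.1),0)]:
    q=Q[sel]; f=np.polyfit(q[:,1-ax],q[:,ax],1); print(n,len(q),'off',f[1].round(4),'angle adj',(np.degrees(np.arctan(f[0]))*(-1 if ax==0 else 1)).round(2))
# wing direction: project endpoints for candidates 0..0.5
a=.0825;X=np.array([np.cos(a),np.sin(a),0]);Y=np.array([-np.sin(a),np.cos(a),0]);O=np.array([.549,-.0855,0])
H=O-.0235*X+[0,0,.075]
for n,g in(('s',s),('t',t)):
    hsv=cv2.cvtColor(g['frame'],cv2.COLOR_RGB2HSV)
    mm=((hsv[...,0]<10)|(hsv[...,0]>170))&(hsv[...,1]>110)&(hsv[...,2]>60)
    pc=proj(g,H); v,u=np.nonzero(mm); k=np.hypot(u-pc[0],v-pc[1])<20
    print(n,'proj head',pc.round(1),'mask',u[k].mean().round(1),v[k].mean().round(1),u[k].min(),u[k].max(),v[k].min(),v[k].max())
    for th in(0,.25,.5):
        d=np.cos(th)*Y-np.sin(th)*np.array([0,0,1]); print(th,proj(g,np.array([H+.018*d,H-.018*d])).round(1).tolist())
E
```

```text
[[ 0.353 -0.     0.936]
 [-0.936  0.001  0.353]
 [-0.001 -1.     0.   ]]
rear 87 off 0.0812 angle adj -0.1
left 67 off 0.104 angle adj 0.06
right 67 off -0.1041 angle adj -0.04
front 51 off -0.0782 angle adj -0.02
s proj head [321.7 184.9] mask 320.2 184.9 314 326 180 190
0 [[318.4, 187.8], [324.9, 182.2]]
0.25 [[318.4, 189.4], [324.9, 180.6]]
0.5 [[318.6, 190.7], [324.7, 179.3]]
t proj head [376.5 206.1] mask 376.5 205.2 368 385 201 210
0 [[368.2, 206.7], [384.9, 205.4]]
0.25 [[368.1, 207.1], [385.1, 205.1]]
0.5 [[368.5, 207.3], [384.7, 204.8]]
```

```bash
cat >> h.py <<'E'
a=np.radians(4.7);X=np.array([np.cos(a),np.sin(a),0]);Y=np.array([-np.sin(a),np.cos(a),0]);Z=np.array([0,0,1.]);O=np.array([.549,-.0855,0])
def E(x,y,z): return O+x*X+y*Y+z*Z
RP=toolR(np.cos(np.radians(50))*X-np.sin(np.radians(50))*Z,-Y)
E
python3 - <<'E'
from h import *
RD=toolR(-Z,-Y)
yd=RP.as_matrix()[:,1]
tcp=E(-.0235,.027,.140)-.012*yd
print('target',tcp)
delta(tcp,RD); print('pitch',(RD.inv()*RP).as_rotvec()); delta(tcp,RP)
E
```

```text
target [ 0.51567917 -0.06114837  0.14919253]
world d [ 0.3216  0.4532 -0.111 ] tool shift now [-0.3104  0.1115  0.4608] turn [-1.000e-04  2.788e-01 -1.300e-03] shift if turned first [-0.4254  0.111   0.3576]
pitch [ 6.98131701e-01 -5.66546959e-17 -5.66546959e-17]
world d [ 0.3216  0.4532 -0.111 ] tool shift now [-0.3104  0.1115  0.4608] turn [ 0.6935  0.2669 -0.0985] shift if turned first [-0.4254  0.3149  0.2026]
```

```bash
python3 -m handwheel '[[[0,0,0,0,0.139,0],[0,0,0,0,0.139,0],[-0.0473,0,0.0342,0,0,0],[-0.0473,0,0.0342,0,0,0],[-0.0473,0,0.0342,0,0,0]]]' 0.0 20
python3 -m handwheel '[[[-0.0473,0,0.0342,0,0,0],[-0.0473,0,0.0342,0,0,0],[-0.0473,0,0.0342,0,0,0],[-0.0473,0,0.0342,0,0,0],[-0.0473,0,0.0342,0,0,0]]]'
python3 -m handwheel '[[[-0.0473,0,0.0342,0,0,0],[0,0,0,0.14,0,0],[0,0,0,0.14,0,0],[0,0,0,0.14,0,0],[0,0,0,0.14,0,0]]]'
python3 -m handwheel '[[[0,0,0,0.138,0,0],[0,0,0,0,0,0]]]'
python3 - <<'E'
from h import *
yd=RP.as_matrix()[:,1]
tcp=E(-.0235,.027,.140)-.012*yd
delta(tcp,RP)
E
```

```text
time_s: 0.72
eef_pos: [0.2852, -0.363, 0.2605]
ee_rot: [-0.52, 0.479, -0.479, 0.52]
ft_force: [0.4, 0.8, -0.1]
finger_gap: 0.0402
time_s: 1.35
eef_pos: [0.4361, -0.113, 0.2607]
ee_rot: [0.52, -0.479, 0.479, -0.52]
ft_force: [0.1, -0.6, -0.7]
finger_gap: 0.0004
time_s: 1.98
eef_pos: [0.4655, -0.0648, 0.2609]
ee_rot: [-0.355, 0.326, -0.594, 0.644]
ft_force: [0.3, -0.1, -0.1]
finger_gap: 0.0006
time_s: 2.22
eef_pos: [0.4645, -0.0648, 0.2599]
ee_rot: [-0.311, 0.288, -0.614, 0.666]
ft_force: [0.5, -0.5, 0.2]
finger_gap: 0.0007
world d [ 0.0511  0.0036 -0.1107] tool shift now [ 0.0007  0.1178 -0.0316] turn [ 0.0029 -0.0017 -0.0009] shift if turned first [ 0.0006  0.1177 -0.0319]
```

```bash
python3 -m handwheel '[[[0,0.0393,-0.0105,0,0,0],[0,0.0393,-0.0105,0,0,0],[0,0.0393,-0.0105,0,0,0],[0,0,0,0,0,0]]]'
python3 - <<'E'
from h import *
yd=RP.as_matrix()[:,1]
delta(E(-.0235,.027,.140)-.012*yd,RP)
for n in('scene','top'):
    g=grab_frame(n); 
    if n=='scene': crop(g,'s1',240,370,110,225,5)
    else: crop(g,'t1',300,440,130,250,5)
E
```

```text
time_s: 2.72
eef_pos: [0.5178, -0.0598, 0.1482]
ee_rot: [-0.312, 0.288, -0.612, 0.667]
ft_force: [0.2, 0.4, 1.3]
finger_gap: 0.0005
world d [-0.0022 -0.0014  0.001 ] tool shift now [ 0.0012 -0.0022 -0.0011] turn [ 0.0046  0.0002 -0.005 ] shift if turned first [ 0.0012 -0.0022 -0.0011]
```

View pics/s1.png

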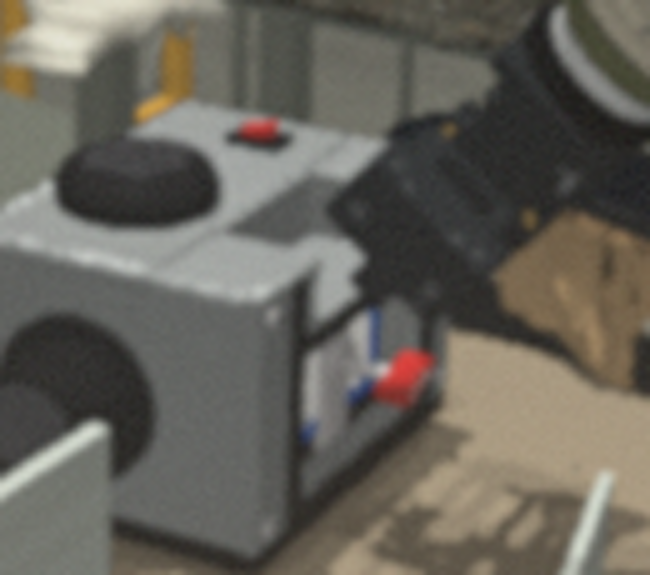

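View pics/t1.png

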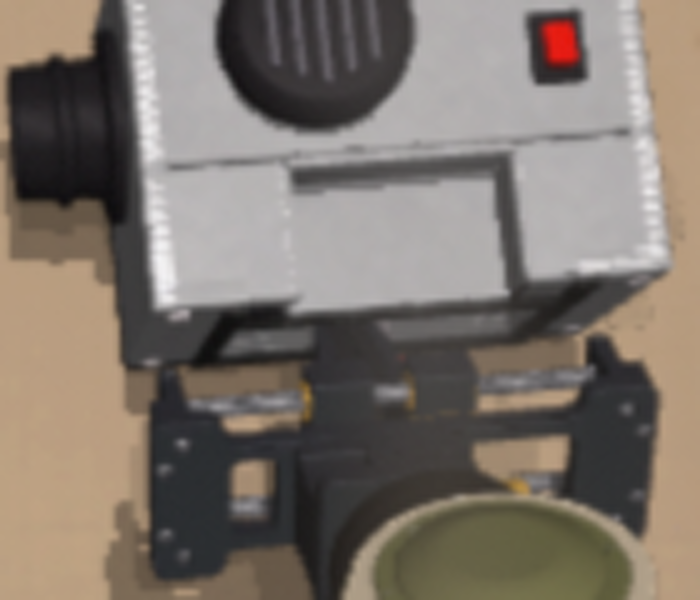

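```bash
python3 -m handwheel '[[[0.001,-0.002,-0.001,0,0,0],[0,0.0144,-0.012,0,0,0],[0,0.0144,-0.012,0,0,0],[0,0.0072,-0.006,0,0,0]]]'
python3 -m handwheel '[[[0,0.0072,-0.006,0,0,0],[0,0.0072,-0.006,0,0,0],[0,0.0072,-0.006,0,0,0],[0,0,0,0,0,0]]]'
python3 - <<'E'
from h import *
yd=RP.as_matrix()[:,1]
delta(E(-.0235,.0225,.065)-.012*yd,RP)
g=grab_frame('scene');crop(g,'s2',240,370,110,225,5)
E
```

```text
time_s: 3.32
eef_pos: [0.5154, -0.062, 0.1051]
ee_rot: [-0.311, 0.286, -0.614, 0.667]
ft_force: [-0.6, 0.1, -0.4]
finger_gap: 0.0005
time_s: 3.82
eef_pos: [0.5157, -0.0616, 0.0772]
ee_rot: [-0.31, 0.286, -0.614, 0.667]
ft_force: [1.2, 3.4, -1.6]
finger_gap: 0.0008
world d [ 0.0004 -0.004  -0.003 ] tool shift now [ 0.0041  0.0023 -0.0019] turn [-0.002   0.0011 -0.0012] shift if turned first [ 0.0041  0.0023 -0.0019]
```

View pics/s2.png

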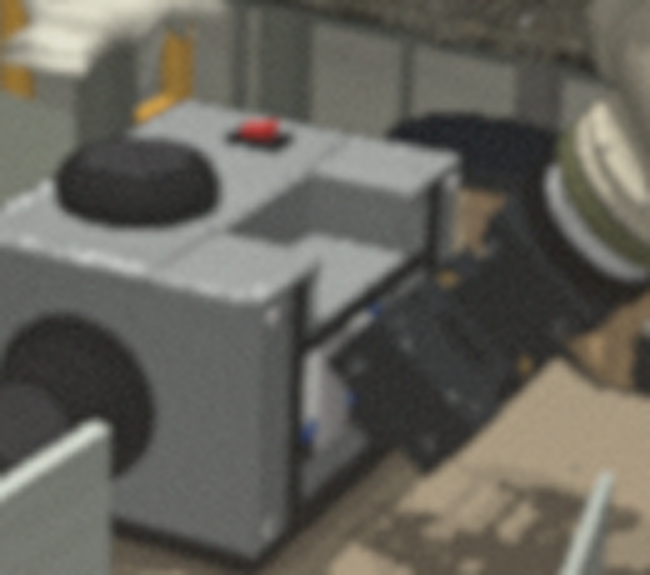

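```bash
python3 -m handwheel '[[[0,0.002,-0.002,0,0,0],[0.002,0,0,0,0,0],[0,0,0,0,0,0]]]'
python3 -m handwheel '[[[0.002,0,0,0,0,0],[0,0,0,0,0,0]]]'
python3 -m handwheel '[[[0.002,0,0,0,0,0],[0,0,0,0,0,0]]]'
python3 - <<'E'
from h import *
yd=RP.as_matrix()[:,1]
delta(E(-.0235,.0225,.065)-.012*yd,RP)
E
```

```text
time_s: 4.25
eef_pos: [0.5153, -0.063, 0.0733]
ee_rot: [-0.311, 0.286, -0.613, 0.668]
ft_force: [3.0, 7.2, -2.7]
finger_gap: 0.0005
time_s: 4.5
eef_pos: [0.5149, -0.0646, 0.0729]
ee_rot: [-0.311, 0.287, -0.613, 0.668]
ft_force: [1.8, 8.8, -3.0]
finger_gap: 0.0004
time_s: 4.75
eef_pos: [0.5148, -0.0665, 0.0726]
ee_rot: [-0.311, 0.287, -0.612, 0.668]
ft_force: [-0.2, 7.4, -4.5]
finger_gap: 0.0005
world d [0.0013 0.0008 0.0016] tool shift now [-0.0007 -0.0004  0.002 ] turn [ 0.002   0.0009 -0.0036] shift if turned first [-0.0007 -0.0004  0.002 ]
```

```bash
for i in 1 ; do python3 -m handwheel '[[[0.0015,0,0,0,0,0],[0,0,0,0,0,0]]]'; done
python3 -m handwheel '[[[0.0015,0,0,0,0,0],[0,0,0,0,0,0]]]'
```

```text
time_s: 5.0
eef_pos: [0.5147, -0.0674, 0.0725]
ee_rot: [-0.311, 0.287, -0.612, 0.668]
ft_force: [0.5, 10.5, -5.4]
finger_gap: 0.0003
time_s: 5.25
eef_pos: [0.5147, -0.0677, 0.0724]
ee_rot: [-0.311, 0.287, -0.611, 0.669]
ft_force: [2.7, 17.6, -5.6]
finger_gap: 0.0004
```

```bash
python3 -m handwheel '[[[-0.012,0,0,0,0,0],[-0.03,0,0,0,0,0],[-0.01,-0.045,0.02,0,0,0],[0,-0.055,0.02,0,0,0],[0,-0.055,0.02,0,0,0]]]' 0.06
python3 - <<'E'
from h import *
for n in('scene','top'):
    g=grab_frame(n); np.savez(n+'3.npz',**g)
    if n=='scene': crop(g,'s3',240,370,110,225,5)
    else: crop(g,'t3',300,440,130,250,5)
E
```

```text
time_s: 5.88
eef_pos: [0.482, -0.0231, 0.1779]
ee_rot: [-0.303, 0.284, -0.609, 0.676]
ft_force: [-0.2, 0.4, 1.0]
finger_gap: 0.0483
```

View pics/s3.png

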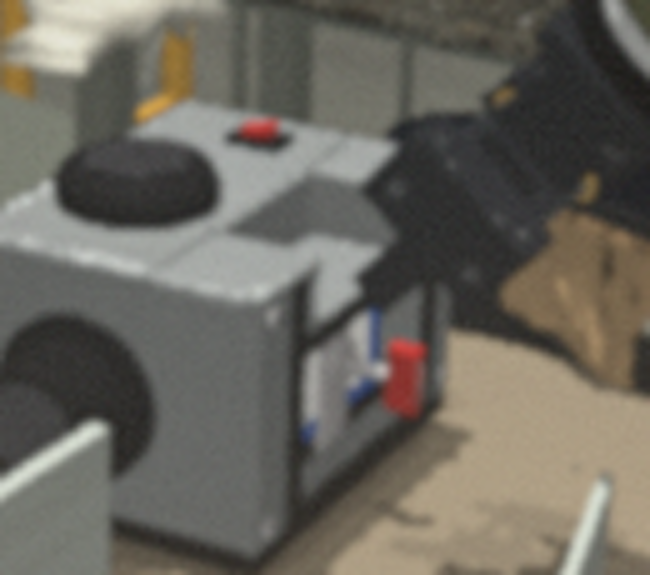

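View pics/t3.png

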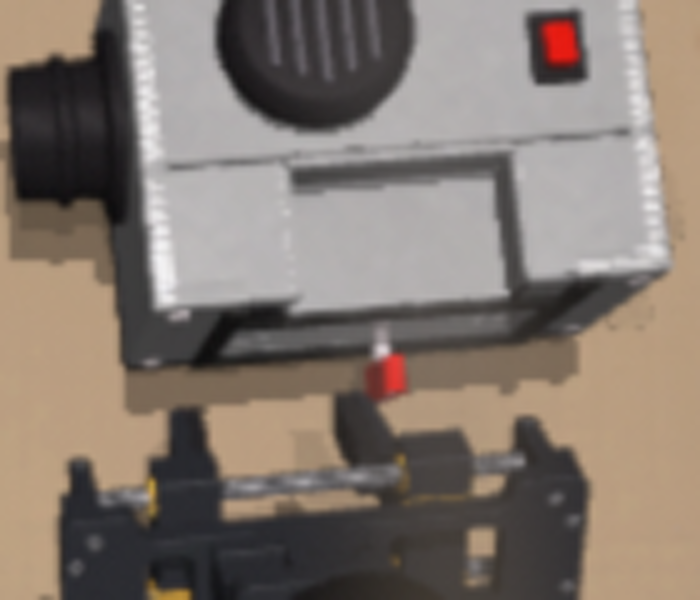

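```bash
cat >> h.py <<'E'
ac=np.radians(1.28);Xc=np.array([np.cos(ac),np.sin(ac),0]);Yc=np.array([-np.sin(ac),np.cos(ac),0]);C=np.array([.5077,.2611,0])
RC=toolR(-Z,Xc)
RE=toolR(-Z,X)
E
python3 - <<'E'
from h import *
print(env.state()['qpos'].round(3))
RD=toolR(-Z,-Y)
p,R=pose(); print('unpitch',(R.inv()*RD).as_rotvec())
for R in(RC,toolR(-Z,-Xc)): print((RD.inv()*R).as_rotvec().round(3))
t=ld('top3'); hsv=cv2.cvtColor(t['frame'],cv2.COLOR_RGB2HSV)
m=((hsv[...,0]<10)|(hsv[...,0]>170))&(hsv[...,1]>110)&(hsv[...,2]>60)
k,l,st,c=cv2.connectedComponentsWithStats(m.astype(np.uint8))
for i in range(1,k):
    if abs(c[i][0]-377)<8 and abs(c[i][1]-205)<8:
        print(st[i],c[i]); u,v=c[i]
        w=ray(t,[[u,v-1],[u,v]],.090)-O; print(w@X,w@Y)
        # columns by row, upper rows = top face
        for r in range(st[i,1],st[i,1]+st[i,3]): 
            us=np.nonzero(l[r]==i)[0]; w=(ray(t,[[us.mean(),r]],.093)-O)[0]; print(r,us.min(),us.max(),(w@X).round(4),(w@Y).round(4))
d=C+[0,0,.26]-pose()[0]; print(d, RC.inv().apply(d))
E
```

```text
[-0.478  0.207  2.059  1.021  0.444  0.148]
unpitch [-0.72102423  0.01118001 -0.01632917]
[ 0.    -1.511  0.   ]
[-0.    1.63 -0.  ]
[373 200   9  10  63] [376.98412698 205.07936508]
[-0.02163678 -0.023767  ] [0.00169988 0.00193228]
200 379 379 -0.0138 -0.0029
201 377 380 -0.0158 -0.0016
202 376 380 -0.0179 -0.0003
203 374 380 -0.0198 0.002
204 373 380 -0.0219 0.0033
205 373 381 -0.0241 0.0025
206 373 381 -0.0262 0.0027
207 373 381 -0.0283 0.003
208 373 380 -0.0303 0.0043
209 374 376 -0.0322 0.0076
[0.02533194 0.28455609 0.07945784] [ 0.03168213 -0.07945784  0.28391921]
```

```bash
python3 -m handwheel '[[[-0.03,-0.0306,0.0257,0,0,0],[-0.03,-0.0306,0.0257,0,0,0],[-0.05,0,0,-0.144,0,0],[-0.05,0,0,-0.144,0,0],[-0.05,0,0,-0.144,0,0]]]' 0.05
python3 -m handwheel '[[[-0.05,0,0,-0.144,0,0],[-0.02,0,0,-0.144,0,0],[0,0,0,0,-0.168,0],[0,0,0,0,-0.168,0],[0,0,0,0,-0.168,0]]]'
python3 -m handwheel '[[[0,0,0,0,-0.168,0],[0,0,0,0,-0.168,0],[0,0,0,0,-0.168,0],[0,0,0,0,-0.168,0],[0,0,0,0,-0.168,0]]]'
python3 -m handwheel '[[[0,0,0,0,-0.168,0],[0,0,0,0,0,0]]]'
python3 - <<'E'
from h import *
delta(C+.26*Z,RC)
E
```

```text
time_s: 6.6
eef_pos: [0.4641, 0.1531, 0.2476]
ee_rot: [-0.416, 0.389, -0.538, 0.622]
ft_force: [0.9, -0.8, -0.7]
finger_gap: 0.0503
time_s: 7.22
eef_pos: [0.456, 0.2221, 0.2494]
ee_rot: [-0.604, 0.306, -0.334, 0.656]
ft_force: [0.5, 0.2, -0.8]
finger_gap: 0.0503
time_s: 7.85
eef_pos: [0.456, 0.222, 0.2494]
ee_rot: [-0.688, 0.012, -0.059, 0.724]
ft_force: [-0.1, 0.2, -0.3]
finger_gap: 0.0501
time_s: 8.1
eef_pos: [0.4559, 0.2218, 0.2496]
ee_rot: [-0.69, -0.046, -0.004, 0.722]
ft_force: [1.1, 0.2, 0.8]
finger_gap: 0.0499
world d [0.0518 0.0393 0.0104] tool shift now [ 0.0546 -0.005   0.0364] turn [-0.0437  0.0376  0.071 ] shift if turned first [ 0.0527 -0.0104  0.0381]
```

```bash
python3 -m handwheel '[[[0,0,0,-0.0437,0.0376,0.071],[0.0264,-0.0052,0.019,0,0,0],[0.0264,-0.0052,0.019,0,0,0],[0,0,0,0,0,0]]]'
python3 - <<'E'
from h import *
delta(C+.26*Z,RC)
g=grab_frame('scene'); crop(g,'s4',160,330,130,320,3)
g=grab_frame('top'); crop(g,'t4',150,290,150,270,5)
E
```

```text
time_s: 8.6
eef_pos: [0.5088, 0.2616, 0.2599]
ee_rot: [0.707, 0.008, -0.007, -0.707]
ft_force: [0.6, -0.5, 0.4]
finger_gap: 0.05
world d [-0.0011 -0.0005  0.0001] tool shift now [-0.0011 -0.0001 -0.0005] turn [ 0.0005 -0.0015  0.0008] shift if turned first [-0.0011 -0.0001 -0.0005]
```

View pics/s4.png

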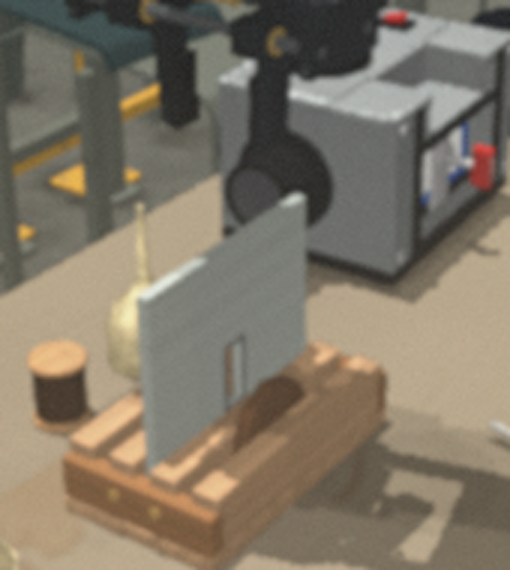

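View pics/t4.png

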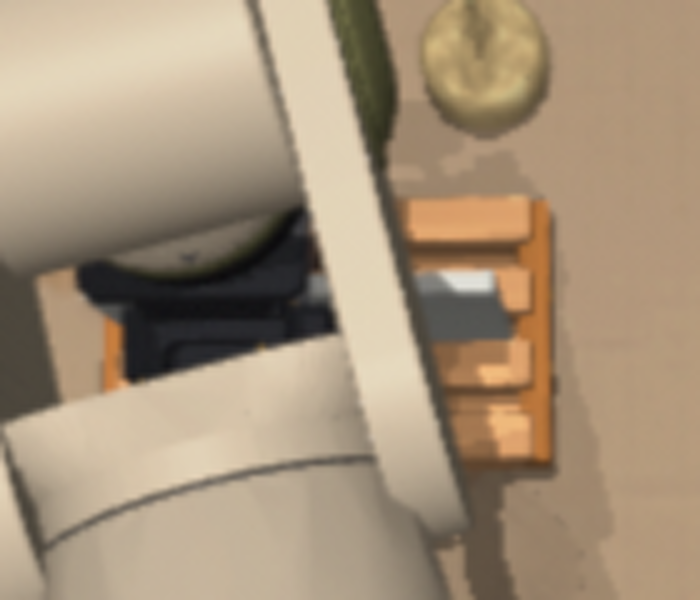

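```bash
python3 -m handwheel '[[[-0.001,0.03,0,0,0,0],[0,0.03,0,0,0,0],[0,0.03,0,0,0,0],[0,0.027,0,0,0,0],[0,0,0,0,0,0]]]'
python3 -m handwheel '[[[0,0,0,0,0,0],[0,0,0,0,0,0],[0,0,0,0,0,0],[0,0,0,0,0,0]]]' 0.0 10
python3 -c "
from h import *
delta(C+.143*Z,RC)"
```

```text
time_s: 9.32
eef_pos: [0.5055, 0.2598, 0.1425]
ee_rot: [0.708, 0.007, -0.008, -0.706]
ft_force: [-0.2, -0.0, -0.2]
finger_gap: 0.0499
time_s: 9.82
eef_pos: [0.5069, 0.2605, 0.1442]
ee_rot: [0.708, 0.009, -0.007, -0.707]
ft_force: [0.1, -0.3, 0.0]
finger_gap: 0.0121
world d [ 0.0008  0.0006 -0.0012] tool shift now [0.0008 0.0012 0.0006] turn [0.0015 0.0001 0.002 ] shift if turned first [0.0008 0.0012 0.0006]
```

```bash
python3 -m handwheel '[[[0,0,0,0,0,0],[0,0,0,0,0,0]]]' 0.0 15
python3 -m handwheel '[[[0,0,0,0,0,0],[0,0,0,0,0,0]]]' 0.0 45
python3 -c "
from h import *
delta(C+.143*Z,RC)"
```

```text
time_s: 10.07
eef_pos: [0.5068, 0.2605, 0.1441]
ee_rot: [0.708, 0.008, -0.007, -0.706]
ft_force: [-0.6, 0.5, 3.7]
finger_gap: 0.0078
time_s: 10.32
eef_pos: [0.5069, 0.2605, 0.1441]
ee_rot: [0.708, 0.009, -0.007, -0.707]
ft_force: [-0.7, -0.2, 4.8]
finger_gap: 0.0079
world d [ 0.0008  0.0006 -0.0011] tool shift now [0.0009 0.0011 0.0006] turn [0.0016 0.0002 0.0016] shift if turned first [0.0009 0.0011 0.0006]
```

```bash
python3 -m handwheel '[[[0,-0.01,0,0,0,0],[0,-0.015,0,0,0,0],[0,-0.02,0,0,0,0],[0,-0.025,0,0,0,0],[0,-0.03,0,0,0,0]]]'
python3 -m handwheel '[[[0,-0.01,0,0,0,0],[0,0,0,0,0,0]]]'
python3 - <<'E'
from h import *
g=grab_frame('scene'); crop(g,'s5',140,340,60,320,2.3)
g=grab_frame('top'); crop(g,'t5',150,290,150,270,5)
delta(E(-.075,0,.245),RE)
E
```

```text
time_s: 10.95
eef_pos: [0.5064, 0.2605, 0.2451]
ee_rot: [0.708, 0.008, -0.008, -0.706]
ft_force: [1.0, 0.1, -3.2]
finger_gap: 0.0077
time_s: 11.2
eef_pos: [0.5066, 0.2606, 0.254]
ee_rot: [0.708, 0.009, -0.007, -0.707]
ft_force: [0.1, -0.5, -3.2]
finger_gap: 0.0078
world d [-0.032  -0.3522 -0.0078] tool shift now [-0.04    0.0086 -0.3513] turn [ 0.0022 -0.0595 -0.0007] shift if turned first [-0.0608  0.0078 -0.3484]
```

View pics/s5.png

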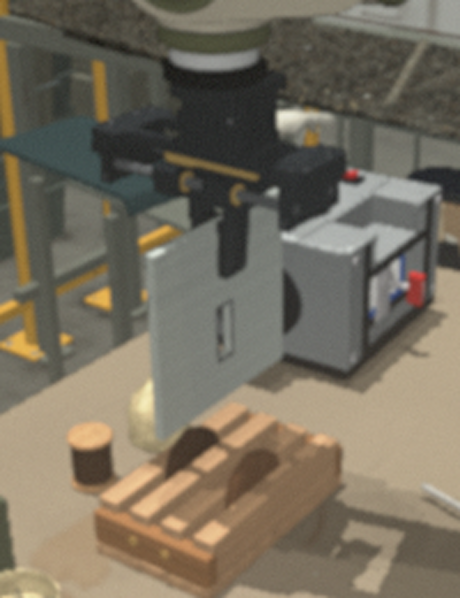

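View pics/t5.png

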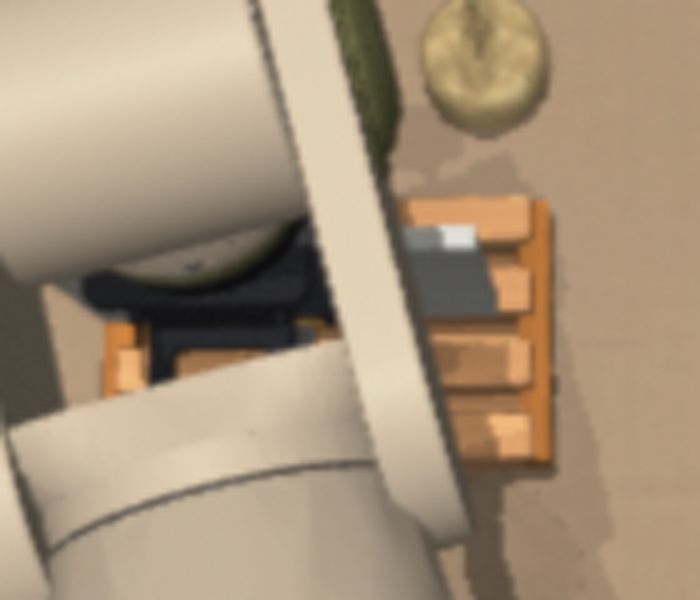

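```bash
python3 -m handwheel '[[[-0.02,0,0,0,-0.0595,0],[-0.0152,0,-0.03,0,0,0],[-0.0152,0,-0.0435,0,0,0],[-0.0076,0,-0.0435,0,0,0],[-0.0028,0,-0.0435,0,0,0]]]'
python3 -m handwheel '[[[0,0,-0.0435,0,0,0],[0,0,-0.0435,0,0,0],[0,0,-0.0435,0,0,0],[0,0,-0.0435,0,0,0],[0,0,-0.0135,0,0,0]]]'
python3 -m handwheel '[[[0,0,0,0,0,0]]]'
python3 - <<'E'
from h import *
delta(E(-.075,0,.245),RE)
for n in('scene','top'):
    g=grab_frame(n); np.savez(n+'6.npz',**g)
    if n=='scene': crop(g,'s6',230,390,70,240,3.5)
    else: crop(g,'t6',290,450,100,250,4)
E
```

```text
time_s: 11.92
eef_pos: [0.4584, 0.0957, 0.2532]
ee_rot: [0.707, 0.029, -0.029, -0.706]
ft_force: [1.0, -1.0, -2.6]
finger_gap: 0.0073
time_s: 12.55
eef_pos: [0.4743, -0.0918, 0.2534]
ee_rot: [0.707, 0.028, -0.028, -0.706]
ft_force: [0.0, -0.2, -3.4]
finger_gap: 0.0072
time_s: 12.68
eef_pos: [0.4743, -0.09, 0.2537]
ee_rot: [0.707, 0.029, -0.029, -0.706]
ft_force: [-0.2, 0.4, -1.8]
finger_gap: 0.0077
world d [-0.0001 -0.0016 -0.0087] tool shift now [-0.0002  0.0087 -0.0016] turn [ 0.0008 -0.0012  0.    ] shift if turned first [-0.0002  0.0087 -0.0016]
```

View pics/s6.png

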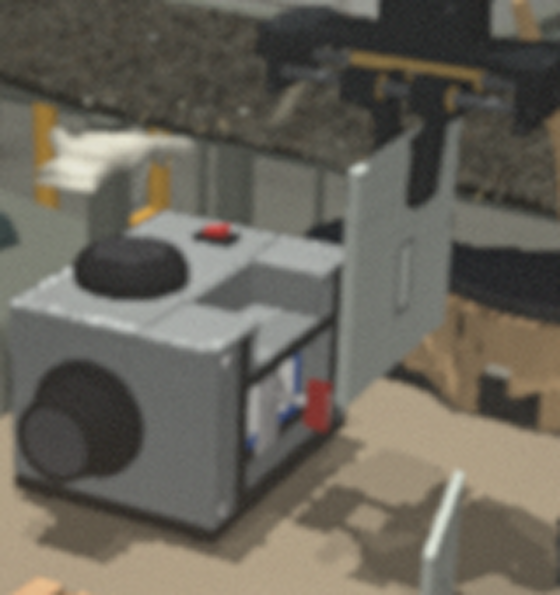

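View pics/t6.png

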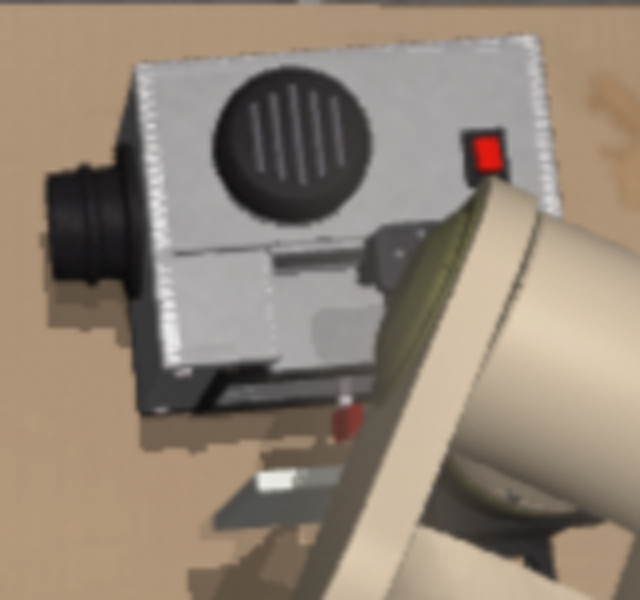

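Run:
```python
from h import *
t=ld('top6'); s=ld('scene6')
p,_=pose(); zt=p[2]+.021; print('tcp ext',(p-O)@X,(p-O)@Y,zt)
f=t['frame']; print(f[214:226,346:366].mean(2).astype(int))
for uv in([354.0,218.5],[353.8,222]):
    w=(ray(t,[uv],zt)-O)[0]; print(uv,w@X,w@Y)
# predicted pixels
q=lambda x,y,z:(O+((p-O)@X+x)*X+((p-O)@Y+y)*Y+(p[2]+z)*Z)
for nm,pt in [('TL rear',q(.004,.08,.021)),('TL front',q(-.004,.08,.021)),('BL rear',q(.004,.08,-.132)),('BL front',q(-.004,.08,-.132)),('BR front',q(-.004,-.08,-.132)),('TR f',q(-.004,-.08,.021)),('slotTL f',q(-.004,.008,-.05)),('slotBR',q(-.004,-.008,-.094))]:
    print(nm,proj(t,pt).round(1),proj(s,pt).round(1))
ov=s['frame'].copy()
crop(s,'s6b',320,370,95,195,6)
```

```text
tcp ext -0.07470087065834076 0.0027356206887240073 0.27507411230831996
[[147 147 146 147 147 147 147 146 132  94  84  82  82  83  83  84  84  84
   84  85]
 [147 146 147 147 147 147 146 143 131 113  86  81  82  83  83  83  84  84
   84  85]
 [147 147 147 147 147 148 147 142 131 118  88  86  89  93  92  93  95  97
   90  91]
 [148 147 147 147 148 147 147 143 137 135 120 130 139 154 156 156 163 165
  131 129]
 [148 147 147 148 147 146 142 141 174 212 215 216 217 219 219 219 217 200
  152 144]
 [147 147 147 147 146 140 124 123 182 226 229 229 229 229 229 228 216 171
  146 132]
 [147 147 147 147 140 121  93 104 170 227 230 230 229 229 229 227 212 158
  144 135]
 [147 147 146 140 122  91  79  96 161 222 226 225 224 224 224 221 204 147
  121 115]
 [147 146 140 120  91  78  77  85 125 171 176 170 156 154 149 137 127 102
   92  90]
 [147 141 121  92  78  76  77  80  90 107 108 105  98  97  94  88  87  84
   83  84]
 [140 121  92  78  76  77  78  80  81  83  84  83  83  83  82  82  81  82
   82  83]
 [121  91  78  77  78  79  80  81  82  82  81  82  82  83  83  83  82  83
   83  83]]
[354.0, 218.5] -0.07285392029795065 0.08304256710588623
[353.8, 222] -0.0789269926858253 0.0840123350862883
TL rear [354.  217.3] [329.5 117.7]
TL front [354.5 221.8] [333.1 118.3]
BL rear [343.  228.2] [325.8 184.4]
BL front [343.4 232.1] [329.1 185.2]
BR front [421.5 225.9] [356.9 160.6]
TR f [445.9 214.6] [362.1  99. ]
slotTL f [387.1 224. ] [344.7 140. ]
slotBR [390.5 226.3] [346.2 155.9]
```

View pics/s6b.png

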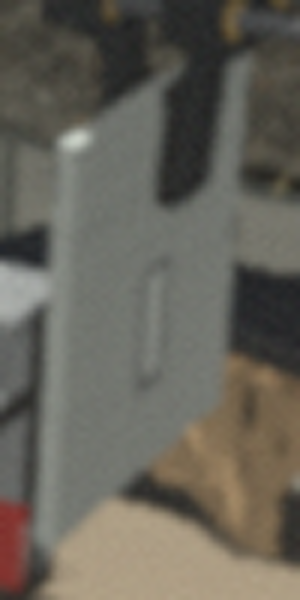

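```bash
python3 -m handwheel '[[[0,0.03,-0.0027,0,0,0],[0,0.03,0,0,0,0],[0,0.03,0,0,0,0],[0,0.0165,0,0,0,0],[0,0,0,0,0,0]]]'
python3 - <<'E'
from h import *
delta(E(-.045,0,.147),RE)
p,_=pose();print((p-O)@X,(p-O)@Y)
g=grab_frame('scene'); np.savez('scene7.npz',**g); crop(g,'s7',280,380,110,220,5.4)
g=grab_frame('top'); np.savez('top7.npz',**g); crop(g,'t7',290,450,100,250,4)
E
```

```text
time_s: 13.4
eef_pos: [0.4745, -0.0915, 0.1472]
ee_rot: [0.707, 0.029, -0.03, -0.706]
ft_force: [0.1, 0.0, -2.5]
finger_gap: 0.0078
world d [ 0.0297  0.0023 -0.0002] tool shift now [ 0.0298  0.0002 -0.0002] turn [ 0.0004  0.0015 -0.0008] shift if turned first [ 0.0298  0.0002 -0.0001]
-0.07475284858345935 0.00011184443558426634
```

View pics/s7.png

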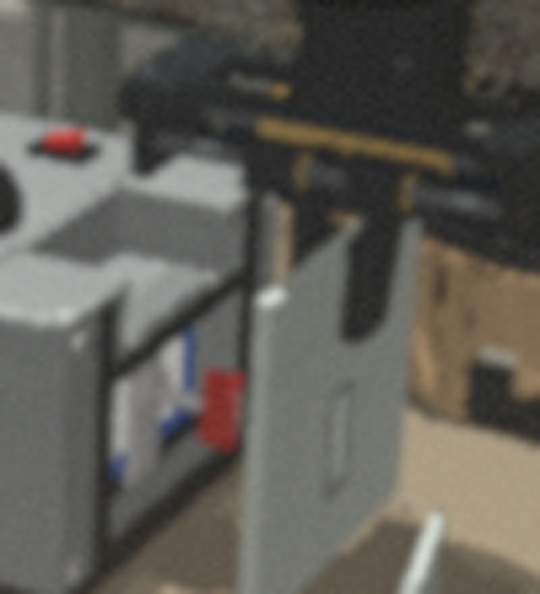

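View pics/t7.png

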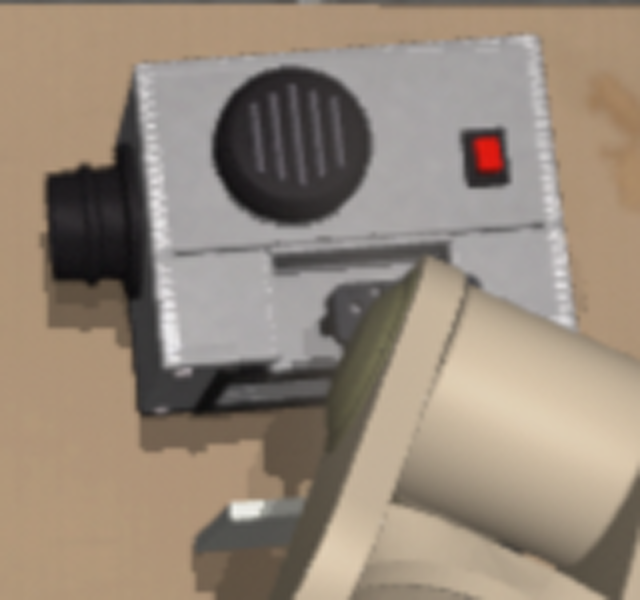

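Run:
```python
from h import *
s=ld('scene7');t=ld('top7')
p=E(-.0748,0,.1472)
q=lambda x,y,z:p+x*X+y*Y+z*Z
print('slot mid',proj(s,q(-.004,0,-.072)),'TL rear',proj(s,q(.004,.08,.021)),proj(t,q(.004,.08,.021)),'slot top/bot',proj(s,q(-.004,0,-.05)),proj(s,q(-.004,0,-.094)))
hsv=cv2.cvtColor(s['frame'],cv2.COLOR_RGB2HSV)
m=((hsv[...,0]<12)|(hsv[...,0]>168))&(hsv[...,1]>100)&(hsv[...,2]>50); m[:170]=0;m[:,:310]=0;m[200:]=0;m[:,330:]=0
v,u=np.nonzero(m); print('wing',u.min(),u.max(),v.min(),v.max(),u.mean(),v.mean())
c=[E(x,y,z) for x in(-.0315,-.0155) for y in(-.005,.005) for z in(.058,.092)]
print(proj(s,np.array(c)).round(1).tolist())
```

```text
slot mid [342.87134418 190.08039897] TL rear [327.43720435 164.71071084] [347.3902769  225.20549336] slot top/bot [343.49090196 181.62719427] [342.26172324 198.39802605]
wing 316 324 179 193 320.37113402061857 185.7422680412371
[[325.2, 191.3], [325.9, 178.5], [323.4, 192.8], [324.1, 180.0], [319.3, 189.8], [319.9, 177.0], [317.4, 191.3], [318.1, 178.5]]
```

Run:
```python
from h import *
s=ld('scene0');t=ld('top0')
pts=np.array([E(0,.105,.15),E(0,-.105,.15),E(.16,.105,.15),E(.16,-.105,.15),E(-.004,.076,.021),E(0,.045,.118),E(0,-.045,.118)])
print(proj(s,pts).round(1).tolist());print(proj(t,pts).round(1).tolist())
for g,n in((s,'sO'),(t,'tO')):
    k=6 if n=='tO' else 6
    u0,v0=(320,145) if n=='tO' else (225,115)
    im=cv2.resize(g['frame'][v0:v0+75,u0:u0+120] if n=='tO' else g['frame'][v0:v0+100,u0:u0+115],None,fx=k,fy=k,interpolation=cv2.INTER_CUBIC)
    for p in proj(g,pts): cv2.circle(im,(int((p[0]-u0+.5)*k),int((p[1]-v0+.5)*k)),3,(0,255,0),1)
    save(n,im)
```

```text
[[293.0, 169.6], [332.8, 140.2], [232.5, 155.1], [277.3, 128.8], [299.1, 215.8], [305.0, 173.2], [321.8, 160.1]]
[[330.2, 192.3], [434.3, 184.2], [322.8, 115.7], [424.6, 108.1], [337.4, 204.2], [357.6, 193.1], [400.9, 189.7]]
```

View pics/sO.png

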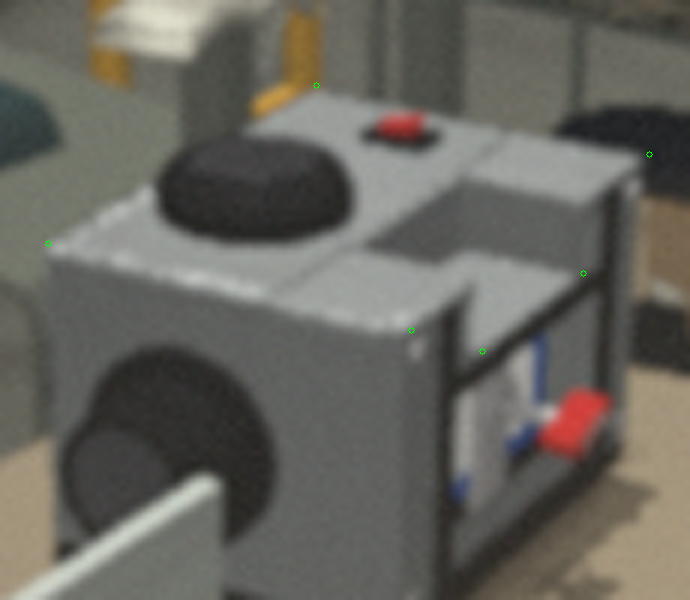

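View pics/tO.png

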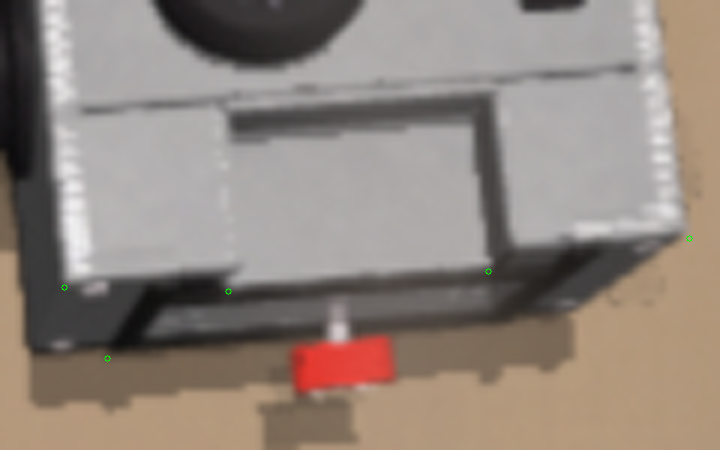

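```bash
python3 -m handwheel '[[[0.015,0,0,0,0,0],[0.015,0,0,0,0,0],[0.005,0,0,0,0,0],[0,0,0,0,0,0]]]'
python3 -m handwheel '[[[0.003,0,0,0,0,0],[0.003,0,0,0,0,0],[0.003,0,0,0,0,0]]]'
python3 -m handwheel '[[[0.003,0,0,0,0,0],[0.003,0,0,0,0,0],[0,0,0,0,0,0]]]'
python3 - <<'E'
from h import *
delta(E(-.006,0,.147),RE)
g=grab_frame('scene'); crop(g,'s8',270,370,110,220,5.4)
E
```

```text
time_s: 14.0
eef_pos: [0.5098, -0.0898, 0.1483]
ee_rot: [0.707, 0.03, -0.028, -0.706]
ft_force: [-0.4, -0.6, -2.8]
finger_gap: 0.0074
time_s: 14.38
eef_pos: [0.5189, -0.0893, 0.148]
ee_rot: [0.707, 0.029, -0.028, -0.706]
ft_force: [-0.1, -0.2, -3.0]
finger_gap: 0.0077
time_s: 14.75
eef_pos: [0.5249, -0.0887, 0.1479]
ee_rot: [0.707, 0.03, -0.029, -0.706]
ft_force: [-0.1, 0.2, -2.3]
finger_gap: 0.008
world d [ 0.0181  0.0027 -0.0009] tool shift now [0.0183 0.0009 0.0012] turn [0.0018 0.0001 0.0013] shift if turned first [0.0183 0.0009 0.0012]
```

View pics/s8.png

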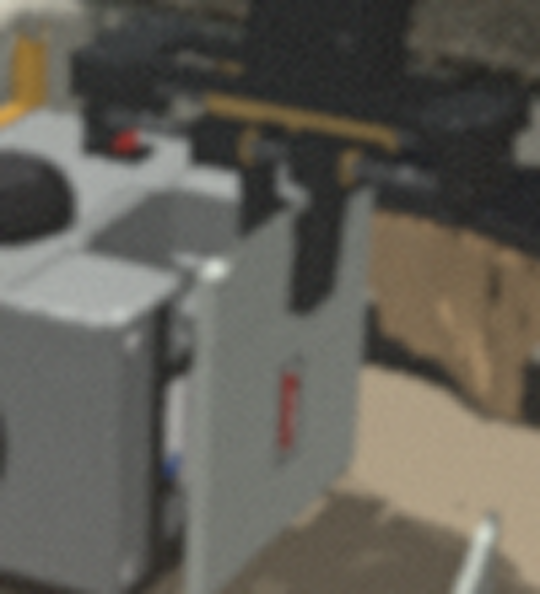

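```bash
python3 -m handwheel '[[[0.003,0.0008,0.001,0,0,0],[0.003,0,0,0,0,0],[0.003,0,0,0,0,0],[0,0,0,0,0,0]]]'
python3 -m handwheel '[[[0.002,0,0,0,0,0],[0.002,0,0,0,0,0],[0.001,0,0,0,0,0],[0,0,0,0,0,0]]]'
python3 - <<'E'
from h import *
delta(E(-.006,0,.147),RE)
g=grab_frame('scene'); crop(g,'s9',270,370,110,220,5.4)
E
```

```text
time_s: 15.3
eef_pos: [0.5338, -0.087, 0.1471]
ee_rot: [0.707, 0.03, -0.029, -0.706]
ft_force: [-0.4, -0.1, -3.4]
finger_gap: 0.0073
time_s: 15.8
eef_pos: [0.5387, -0.0866, 0.1472]
ee_rot: [0.707, 0.029, -0.028, -0.706]
ft_force: [-0.0, -0.4, -2.5]
finger_gap: 0.0076
world d [ 0.0043  0.0006 -0.0002] tool shift now [0.0044 0.0002 0.0003] turn [ 0.0018 -0.      0.0013] shift if turned first [0.0044 0.0002 0.0003]
```

View pics/s9.png

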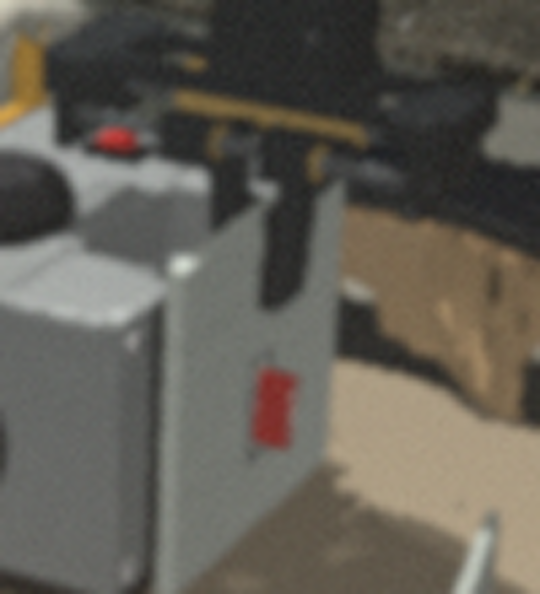

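```bash
python3 -m handwheel '[[[0.001,0,0,0,0,0],[0.001,0,0,0,0,0],[0,0,0,0,0,0]]]'
python3 -m handwheel '[[[0.001,0,0,0,0,0],[0,0,0,0,0,0]]]'
python3 -m handwheel '[[[0.001,0,0,0,0,0],[0,0,0,0,0,0]]]'
python3 -c "
from h import *
s=env.state();print(s['ft_force'],s['ft_torque'])"
```

```text
time_s: 16.23
eef_pos: [0.5407, -0.0864, 0.1472]
ee_rot: [0.707, 0.029, -0.029, -0.706]
ft_force: [0.1, 0.7, -2.8]
finger_gap: 0.0074
time_s: 16.48
eef_pos: [0.5417, -0.0864, 0.1472]
ee_rot: [0.707, 0.029, -0.029, -0.706]
ft_force: [-0.9, -0.5, -2.6]
finger_gap: 0.0073
time_s: 16.73
eef_pos: [0.5426, -0.0863, 0.1471]
ee_rot: [0.707, 0.029, -0.029, -0.706]
ft_force: [-0.1, 0.1, -1.6]
finger_gap: 0.0073
[-0.09065474  0.14478089 -1.56567737] [-0.04798654  0.01527122  0.0007763 ]
```

```bash
python3 -m handwheel '[[[0.0005,0,0,0,0,0],[0,0,0,0,0,0]]]'
python3 -m handwheel '[[[0.0005,0,0,0,0,0],[0,0,0,0,0,0]]]'
python3 -m handwheel '[[[0.0005,0,0,0,0,0],[0,0,0,0,0,0]]]'
python3 -m handwheel '[[[0.0005,0,0,0,0,0],[0,0,0,0,0,0]]]'
python3 -c "
from h import *
s=env.state();print(s['ft_force'],s['ft_torque'])"
```

```text
time_s: 16.98
eef_pos: [0.5429, -0.0862, 0.1471]
ee_rot: [0.707, 0.029, -0.029, -0.706]
ft_force: [-2.3, 0.0, -0.9]
finger_gap: 0.0076
time_s: 17.23
eef_pos: [0.5429, -0.0862, 0.1471]
ee_rot: [0.707, 0.029, -0.029, -0.706]
ft_force: [-5.6, -1.2, 0.3]
finger_gap: 0.0077
time_s: 17.48
eef_pos: [0.5429, -0.0862, 0.1471]
ee_rot: [0.707, 0.028, -0.03, -0.706]
ft_force: [-8.7, -2.0, 2.2]
finger_gap: 0.0077
time_s: 17.73
eef_pos: [0.5429, -0.0862, 0.1471]
ee_rot: [0.707, 0.028, -0.03, -0.706]
ft_force: [-10.5, -1.9, 3.0]
finger_gap: 0.0079
[-10.50659498  -1.91851712   3.00201007] [-0.35126084  1.55671264 -0.10704938]
```

Run:
```python
from h import *
delta(E(-.006,0,.147),RE)
s=env.state(); print(s['effort'].round(2))
g=grab_frame('scene'); np.savez('scene10.npz',**g); crop(g,'s10',275,345,125,225,6)
g=grab_frame('top'); np.savez('top10.npz',**g);crop(g,'t10',300,440,130,230,5)
```

```text
world d [ 0.0001  0.0002 -0.0001] tool shift now [0.0001 0.0001 0.0002] turn [ 0.0015  0.0001 -0.0031] shift if turned first [0.0001 0.0001 0.0002]
[  2.09 -44.08 -22.55   1.33  -2.19  -0.05]
```

View pics/s10.png

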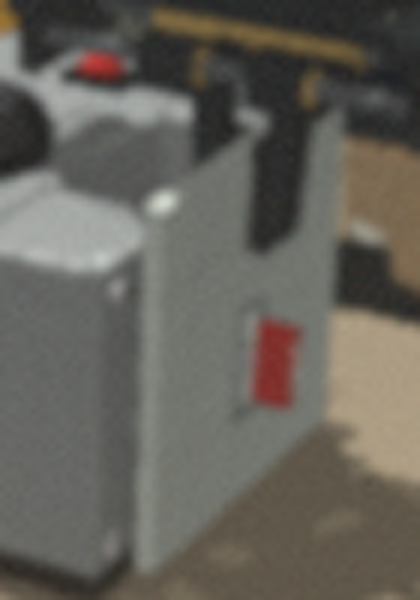

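View pics/t10.png

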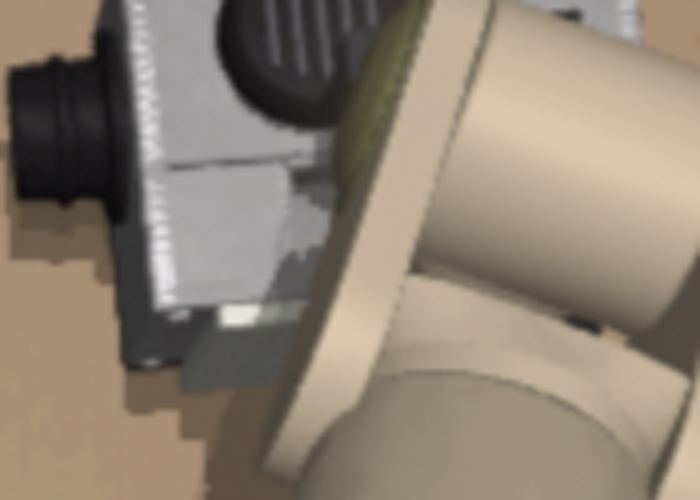

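```bash
cat > f.py <<'E'
from h import *
s=env.state();f=s['ft_force'];t=s['ft_torque'];print('t',s['time_s'],'f',f.round(2),'tq',t.round(3),'lever',(t[1]/-f[0]).round(4),s['eef_pos'].round(4)); delta(E(-.006,0,.147),RE)
E
python3 f.py; python3 -m handwheel '[[[0,0,0,0,0,-0.003],[0,0,0,0,0,0]]]' >/dev/null; python3 f.py
python3 -m handwheel '[[[0,0,0,0,0,-0.003],[0,0,0,0,0,0]]]' >/dev/null; python3 f.py
```

```text
t 17.825 f [-11.43  -1.45   2.72] tq [-0.359  1.59  -0.05 ] lever 0.1391 [ 0.5429 -0.0862  0.1471]
world d [ 0.0001  0.0002 -0.0001] tool shift now [0.0001 0.0001 0.0002] turn [ 0.0015  0.     -0.0031] shift if turned first [0.0001 0.0001 0.0002]
t 18.075 f [-11.32  -2.32   3.19] tq [-0.324  1.64  -0.084] lever 0.1449 [ 0.5429 -0.0862  0.1471]
world d [ 0.0001  0.0002 -0.0001] tool shift now [0.0001 0.0001 0.0002] turn [ 0.0015  0.0001 -0.0002] shift if turned first [0.0001 0.0001 0.0002]
t 18.325 f [-9.82 -1.75  3.6 ] tq [-0.413  1.826 -0.079] lever 0.186 [ 0.5429 -0.0862  0.1471]
world d [ 0.0001  0.0002 -0.0001] tool shift now [0.0002 0.0001 0.0002] turn [0.0015 0.0001 0.0027] shift if turned first [0.0002 0.0001 0.0002]
```

```bash
python3 -m handwheel '[[[0,-0.0006,0,0,0,-0.0015],[0,0,0,0,0,0]]]' >/dev/null; python3 f.py
python3 -m handwheel '[[[0.0002,-0.0004,0,0,0,0],[0,0,0,0,0,0]]]' >/dev/null; python3 f.py
```

```text
t 18.575 f [-8.73 -2.38 -1.51] tq [-0.482  1.651 -0.054] lever 0.1891 [ 0.5429 -0.0862  0.1471]
world d [ 0.0002  0.0002 -0.0001] tool shift now [0.0002 0.0001 0.0002] turn [0.0012 0.0001 0.0036] shift if turned first [0.0002 0.0001 0.0002]
t 18.825 f [-8.52 -2.84 -4.04] tq [-0.571  1.535 -0.039] lever 0.1801 [ 0.5429 -0.0862  0.1472]
world d [ 0.0001  0.0002 -0.0002] tool shift now [0.0002 0.0002 0.0002] turn [0.001  0.0001 0.0028] shift if turned first [0.0002 0.0002 0.0002]
```

```bash
python3 -m handwheel '[[[0.0005,0,-0.0004,0,0,-0.001],[0,0,0,0,0,0],[0,0,0,0,0,0]]]' >/dev/null; python3 f.py
python3 -m handwheel '[[[0,0,0,0,0,0],[0,0,0,0,0,0],[0,0,0,0,0,0]]]' >/dev/null; python3 f.py
```

```text
t 19.2 f [-11.17  -0.98  -2.21] tq [-0.448  1.855 -0.109] lever 0.166 [ 0.5429 -0.0862  0.1472]
world d [ 0.0001  0.0002 -0.0002] tool shift now [0.0002 0.0002 0.0002] turn [0.0003 0.0002 0.0025] shift if turned first [0.0002 0.0002 0.0002]
t 19.575 f [-10.73  -1.24  -2.17] tq [-0.417  1.902 -0.047] lever 0.1773 [ 0.5429 -0.0862  0.1471]
world d [ 0.0001  0.0002 -0.0001] tool shift now [0.0002 0.0001 0.0002] turn [0.0003 0.0002 0.0025] shift if turned first [0.0002 0.0001 0.0002]
```

```bash
python3 -m handwheel '[[[0.0002,0,0,0,0,-0.002],[0,0,0,0,0,0],[0,0,0,0,0,0],[0,0,0,0,0,0]]]' >/dev/null; python3 f.py
python3 -m handwheel '[[[0,0,0,0,0,0],[0,0,0,0,0,0],[0,0,0,0,0,0]]]'; python3 f.py
python3 - <<'E'
from h import *
g=grab_frame('scene'); np.savez('scene11.npz',**g);save('full11',g['frame']); crop(g,'s11',275,345,125,225,6)
P=cloud(g)
# cover front face plane
p=(P-O); ex,ey=p@X,p@Y; m=(abs(ey)<.07)&(P[...,2]>.03)&(P[...,2]<.12)&(ex>-.03)&(ex<.01)&((abs(ey)>.02))
A=np.c_[ey[m],P[m][:,2],np.ones(m.sum())]; f,*_=np.linalg.lstsq(A,ex[m],rcond=None); print(m.sum(),'slopes y,z,off',f)
E
```

```text
t 20.075 f [-11.83  -1.72  -2.04] tq [-0.458  2.214 -0.075] lever 0.1871 [ 0.5429 -0.0862  0.1471]
world d [ 0.0001  0.0002 -0.0001] tool shift now [0.0002 0.0001 0.0002] turn [0.0002 0.0003 0.0039] shift if turned first [0.0002 0.0001 0.0002]
time_s: 20.45
eef_pos: [0.5429, -0.0862, 0.1471]
ee_rot: [0.707, 0.03, -0.028, -0.706]
ft_force: [-12.6, -1.2, -1.4]
finger_gap: 0.0077
t 20.45 f [-12.61  -1.22  -1.37] tq [-0.478  2.24  -0.012] lever 0.1777 [ 0.5429 -0.0862  0.1471]
world d [ 0.0001  0.0003 -0.0001] tool shift now [0.0002 0.0001 0.0002] turn [0.0002 0.0002 0.0039] shift if turned first [0.0002 0.0001 0.0002]
526 slopes y,z,off [ 0.0012328  -0.00063601 -0.0102164 ]
```

View pics/s11.png

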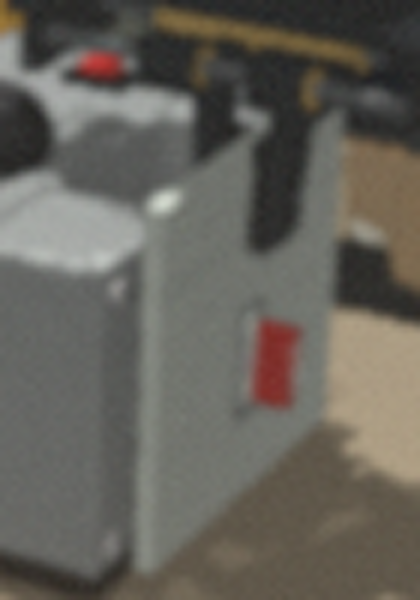

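View pics/full11.png

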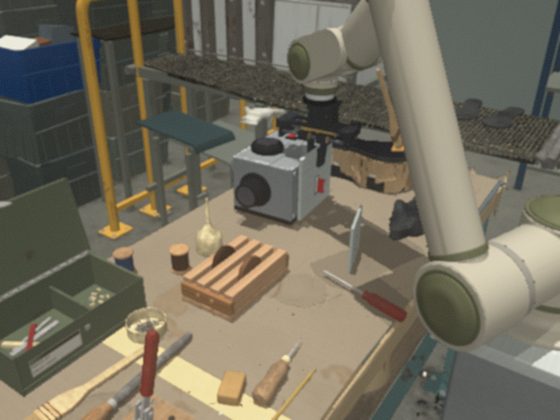

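```bash
python3 -m handwheel '[[[-0.0003,0,0,0,0,0],[0,0,0,0,0,0],[0,0,0,0,0,0],[0,0,0,0,0,0]]]'; python3 f.py; python3 -c "
from h import *
print(finish_job())"
```

```text
time_s: 21.0
eef_pos: [0.5429, -0.0862, 0.1471]
ee_rot: [0.707, 0.031, -0.027, -0.706]
ft_force: [-10.1, -2.2, -2.0]
finger_gap: 0.0074
t 21.0 f [-10.15  -2.18  -2.  ] tq [-0.415  2.011 -0.065] lever 0.1981 [ 0.5429 -0.0862  0.1471]
world d [ 0.0002  0.0002 -0.0001] tool shift now [0.0002 0.0001 0.0002] turn [0.0003 0.0003 0.0046] shift if turned first [0.0002 0.0001 0.0002]
the job is handed in; nothing more can be done
None
```

The filter cover is on the extractor and the job is handed in at 21 s. The gripper still holds the cover against the seal with about 10 N.

- **Fastener:** I pushed the wing anticlockwise with the closed fingers until it met its stop; the force rose to about 18 N. The camera then showed it upright.
- **Cover:** I drew the larger cover (the one in the rack's middle slot) straight up by its top edge and took it to the extractor. The wing went through the slot without touching the edges.
- **Seating:** The first touch was at the top of the seal only. I tilted the cover by a few thousandths of a radian until the torque readings showed the bottom bearing too.

**Last checks:**
- The cover face fits the extractor's axes to about 0.001 rad.
- The push is 10.1 N, with about 2 N of sideways force left.
- The fingers are closed on the plate at 7.4–7.9 mm opening, with the grip set to 45 N.
- In the last picture the rack, heel lifts, oiler and spool look undisturbed.

The images put the extractor about 2 mm further away than my first fit. I ran the last centimetre by force, and contact came about 2 mm beyond my first fit, as the images suggested. How evenly the push is shared over the seal is inferred from the torque, not measured directly.

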